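# Stack keyed casting frames to the depth gauge

### The arm

A 6-joint arm with a two-finger parallel gripper is mounted at the origin on a cart in front of the work surface, level with it; the furniture and walls round the work are solid. World frame = base frame: x ahead of the robot, y to its left, z up, the work surface at z = 0. Lengths are in mm, angles in rad, forces in N, time in s.
With the tool pointing down it reaches from about 300 to 775 mm from the base axis. Payload 14.6 kg.
Tool frame: the origin (TCP) lies on the centre line of the jaws, within the pads' length; the fingertips stand ahead of it and the grasp point (between the pads) is the TCP (manip.tip_reach is the z of the fingertips in the tool frame, in mm); z points along the fingers, y is the direction in which the jaws open and shut (so a half turn about z gives the same grasp; the last joint's range is limited). The gripper opens to 94 mm and grips with 3 to 60 N. Pads are 16 mm wide; open, the fingers measure 119 mm over their backs; the gripper's body (75 mm by 177 mm) begins 78 mm behind the grasp point.
Start: joints at [-1.264, 0.3, 1.521, -0, 1.321, -0.067], TCP at [200.828, -512.013, 224.446] pointing down, gripper open.
Joint ranges: [-3.03, 3.03], [-0.79, 2.21], [0.23, 2.52], [-1.04, 4.18], [0, 3.07], [-2.55, 2.55]. Speed limits (rad/s): [2.22, 2.22, 2.57, 3.14, 3.14, 3.14].

### API

Orientations are given as [roll, pitch, yaw] about the fixed x, y, z axes, in that order (R = Rz(yaw) Ry(pitch) Rx(roll)).
In Python, from cell import manip, camera, search_frame, masks_of, tip_of gives the robot as it stands.
- The arm moves only by the tool send_rows, never from a script. Its argument "plan" is a list of rows, each an object with "travel": the shift along the tool's x, y, z in mm, a list of three; "delta_rot": the turn, a rotation vector about the tool's x, y, z in degrees, a list of three; "fingers": the gripper's target within -1 to 1 (shut at 1, half-way at 0, fully open at -1). In form: [{"travel": [dx, dy, dz], "delta_rot": [wx, wy, wz], "fingers": fingers}, ...]. A call has 1 to 20 rows; each row shifts and turns the commanded pose from where the row before left it, along the tool's axes as they then stand; what a row does not reach is not made up. A row lasts 1/8 s, in which the tool goes at most 62.5 mm and 10.7 degrees, less where a joint would pass 70% of its speed; a pose out of reach is approached as far as the arm can. A call is refused whole if a number of a shift passes 62.5 or a number of a turn 10.7, either way. A call with a gripper value outside its range is refused whole. The fingers move at their own pace and stop on an object; "grip_force" is the grip in N (left out, the last holds). Time passes only in rows, so rows that do not move let the fingers close. It gives the time, the measured TCP pose, the force and the opening at its end, in the units of the state.
- manip.read_state(): the state, without advancing time (a new reading comes with each control period).
- camera(name): name is "scene" or "side" or "wrist"; returns a dict with "color" (420x560x3 uint8, red, green, blue), "z_map" (420x560 float32, mm along the optical axis (not along the pixel's ray), 0 where there is no reading), "fov_y" (degrees; the focal length in pixels is half the picture's height over the tangent of half this angle, whatever the lens; pixels are square), "cx", "cy" (the principal point, pixels), "k1" (the pictures are not rectified: a ray, as slopes to the right and down, at radius r is drawn at 1 + k1 r^2 times it, then the intrinsics apply), "world_from_camera" (4x4, takes a point from camera to world coordinates); the wrist camera has in their place "tool_from_camera" (4x4, takes a point from camera to tool coordinates, whose origin is the TCP and whose axes are the flange's). Camera axes: x right, y up, looking along -z (the intrinsics and any distortion apply to the point x, -y, -z); pixel columns grow to the right and rows downward; lengths in mm; the calibration is good to about 2 mm. A picture is of the moment at which its call begins: read the wrist's pose just before it.
- manip.sign_off(): hands the job in, once; it reports no verdict.
Trained networks look in the newest picture that a camera, given by its name, has taken for a name from the list of things; names that differ only in an ending like _2 or _b are one class to them, and where a whole thing is asked for, a point or a joint stands for the part that bears it (a point fixed in the world has none). Each returns a list of dicts, best first, with "confidence" (0 to 1); they miss things now and then, are a little off and sometimes report something else, mostly with a low value. They report only what shows in the picture. A call takes as long as a camera call.
- search_frame(name, camera): "at" ([x, y, z] in mm, in the coordinates of the camera as it stood for that picture, good to about 4 mm: the middle of the surface that is visible of it).
- masks_of(name, camera): "region" (420x560 bool, what is visible of it).
- tip_of(name, camera): "at" ([x, y, z] in mm, in the coordinates of the camera as it stood for that picture, good to about 4 mm: a listed point, or the origin of a listed thing).
The state is a dict: "clock": time; "joints": joint angles; "qd": joint speeds; "effort": joint torques, N m; "eef_pos": TCP position; "eef_rot": TCP orientation; "wrist_force": force on the tool from outside, world axes, zero at the start; "moment": the same for the moment, N m; "finger_gap": finger opening in mm.
Only numpy, scipy, OpenCV 4.12 (cv2) and the standard library are available. Lean on these libraries where they do the work, as an engineer would, in place of code of your own. Each camera call takes 0.05 s, during which the arm holds its last target. There are 200 camera calls.

### The job

Build the confectionery mould up to its depth gauge: pick the two of the three keyed frames that together bring the mould's top edge level with the red top of the gauge post, and stack them on the grey base, dotted ends over the base's dotted end by the post, so that every lug drops fully home in the notch below. Lower each frame into place before letting go; leave the third frame lying on the table, away from the base, and do not push the kitchen timer about.

Things in the scene. Friction and masses are not known exactly. Their poses are not given: they have to be found in the camera images.
- base: Grey fixed base: rim 120 x 60 mm, top face 16 above the table, with 4 notches (21 wide, 10.5 deep) at x +-54, y 0 and x +28, y +-25, matching the frames' lugs one way round only. Origin on the table under the rim's centre; x along its length to the end with 2 black dots and the gauge post, y across, z up. Seated frames (either order) are centred on it at the same yaw, faces touching.
- gauge_top (a point): Centre of the red top of the aluminium gauge post (14 x 24 mm in plan), which stands on the base at local x = +80, beyond the dotted end. It is 81 mm above the table, 65 mm above the base's top face.
- frame_blue_mid (a point): Blue loose keyed frame, 0.12 kg: ring 120 x 60 mm, 20 thick, on 4 half-round lugs 9 mm deep, 18 wide; notches above them. Point: centre of the ring, half-way up without lugs (19 mm above the table as it lies, 10 above the face it seats on). x along the 120 to the end with 2 black dots, y across, z up. Lugs at x +-54, y 0 and x +28, y +-25. Grip across the 60 at mid-length.
- frame_yellow_mid (a point): Yellow loose keyed frame, 0.16 kg: ring 120 x 60 mm, 30 thick, on 4 half-round lugs 9 mm deep, 18 wide; notches above them. Point: centre of the ring, half-way up without lugs (24 mm above the table as it lies, 15 above the face it seats on). x along the 120 to the end with 2 black dots, y across, z up. Lugs at x +-54, y 0 and x +28, y +-25. Grip across the 60 at mid-length.
- frame_green_mid (a point): Green loose keyed frame, 0.22 kg: ring 120 x 60 mm, 45 thick, on 4 half-round lugs 9 mm deep, 18 wide; notches above them. Point: centre of the ring, half-way up without lugs (31.5 mm above the table as it lies, 22.5 above the face it seats on). x along the 120 to the end with 2 black dots, y across, z up. Lugs at x +-54, y 0 and x +28, y +-25. Grip across the 60 at mid-length.
- timer: Round kitchen timer with red knob, loose bystander, 62 across, 48 high; origin under its centre.

How it is judged:
By the outcome, as a careful person would: the job done as asked, in the order asked, and still so for the second after the job is handed in, with the robot touching nothing.
It also fails if it takes over 64 s, if anything falls off the work surface, if the arm or the gripper's body presses on something with over 40 N, if the wrist force passes 120 N, or if a joint passes its speed limit or range.

## Working session

There is one attempt and no reset: what is moved stays moved. The work goes in short steps, Python scripts to look and compute and a tool call to move; the robot and the scene stay as the last step left them, time stands still between calls to the robot, and variables do not carry over. Pictures are saved under pics/ and viewed, about 8 in all and at most 12, crops included, and the job is handed in when it is done.

Besides the shell and the picture viewer there is one more tool, called after ">>>" in YAML: its name, and indented under it one key for each argument. send_rows: Moves the arm, as the interface text tells. Its arguments: {"type":"object","properties":{"plan":{"type":"array"},"grip_force":{"type":"number"}},"required":["plan"]}

```bash
mkdir -p pics; ls; cat > h.py <<'E'
import numpy as np, cv2
from cell import manip, camera, search_frame, masks_of, tip_of
from scipy.spatial.transform import Rotation as R
def Twt(s):
    T=np.eye(4);T[:3,:3]=R.from_euler('xyz',s['eef_rot']).as_matrix();T[:3,3]=s['eef_pos'];return T
def shot(name):
    s=manip.read_state();c=camera(name)
    c['T']=c['world_from_camera'] if 'world_from_camera' in c else Twt(s)@c['tool_from_camera']
    c['T']=np.array(c['T']);return c
def w(c,p): return (c['T']@np.r_[p,1])[:3]
def cloud(c):
    H,W=c['z_map'].shape;f=H/2/np.tan(np.radians(c['fov_y']/2))
    u,v=np.meshgrid(np.arange(W),np.arange(H))
    K=np.array([[f,0,c['cx']],[0,f,c['cy']],[0,0,1.]])
    p=cv2.undistortPoints(np.stack([u,v],-1).reshape(-1,1,2).astype(float),K,np.array([c['k1'],0,0,0,0.])).reshape(H,W,2)
    z=c['z_map'].astype(float)
    P=np.stack([p[...,0]*z,-p[...,1]*z,-z,np.ones_like(z)],-1)@c['T'].T
    P=P[...,:3];P[z==0]=np.nan;return P
def save(c,n): cv2.imwrite('pics/'+n,c['color'][...,::-1])
E
cat > a.py <<'E'
from h import *
print(manip.read_state(), manip.tip_reach)
N=['base','gauge_top','frame_blue_mid','frame_yellow_mid','frame_green_mid','timer']
np.set_printoptions(precision=1,suppress=True)
ims=[]
for n in ['scene','side']:
    c=shot(n);ims.append(c['color']);P=cloud(c)
    for k in N:
        print(n,k,[(w(c,d['at']),round(d['confidence'],2)) for d in tip_of(k,n)[:2]])
        m=masks_of(k,n)
        if m:
            r=m[0]['region'];q=P[r];q=q[~np.isnan(q[:,0])]
            top=np.percentile(q[:,2],97);t=q[q[:,2]>top-6]
            rc=cv2.minAreaRect(t[:,:2].astype(np.float32))
            v,uu=np.nonzero(r);print('   px',uu.mean(),v.mean(),'top',top,'rect',rc,round(m[0]['confidence'],2))
for n,i in zip('ab',ims): cv2.imwrite(f'pics/{n}.png',i[...,::-1])
E
python3 a.py
```

```text
pics
{'clock': 0.0, 'joints': array([-1.26361629e+00,  3.00457996e-01,  1.52163000e+00, -1.00558569e-05,
        1.32071689e+00, -6.65827422e-02]), 'qd': array([-0.0013047 ,  0.00181233, -0.00027476, -0.00043614,  0.00160509,
       -0.00012651]), 'effort': array([ 6.81593501e-04, -5.31808984e+01, -3.52738309e+01,  7.09606684e-02,
        2.44831044e-02, -7.99577151e-05]), 'eef_pos': array([ 200.73998105, -511.77312283,  223.87282171]), 'eef_rot': array([-3.14038247e+00, -7.09352215e-05,  3.73765230e-01]), 'wrist_force': array([ 0.53183864,  0.27951073, -0.26324944]), 'moment': array([ 0.01839247, -0.02804602,  0.01391073]), 'finger_gap': 94.18010149416081} 19.0
scene base [(array([447.3, 193.6,   1.4]), 0.89)]
   px 222.97719771977197 292.33873387338735 top 76.3543121126511 rect ((522.01904296875, 214.30873107910156), (13.772061347961426, 25.800594329833984), 18.932598114013672) 0.8
scene gauge_top [(array([524.8, 212.3,  80. ]), 0.84)]
   px 223.2398726851852 292.3952546296296 top 75.79003661470931 rect ((521.9070434570312, 214.27557373046875), (14.032877922058105, 25.7958545684814
[... 1735 characters left out ...]
.6]), 0.91), (array([ 513.6, -170.6,   34.7]), 0.65)]
   px 289.7167487684729 236.8380541871921 top 40.254424296715314 rect ((446.4322814941406, -3.8925552368164062), (64.5262451171875, 122.28221893310547), 74.50460815429688) 0.97
side frame_green_mid [(array([ 514.1, -169.4,   35.7]), 0.95)]
   px 300.2308214528174 193.2287847929396 top 54.89069122771834 rect ((514.0148315429688, -167.19619750976562), (63.68545913696289, 125.668701171875), 75.14461517333984) 0.63
side timer [(array([ 377.9, -157.2,   -2.9]), 0.75)]
   px 350.4086956521739 214.9391304347826 top 48.631370212220475 rect ((373.0506286621094, -158.75784301757812), (33.41200256347656, 30.863245010375977), 2.9848153591156006) 0.86
```

View pics/a.png

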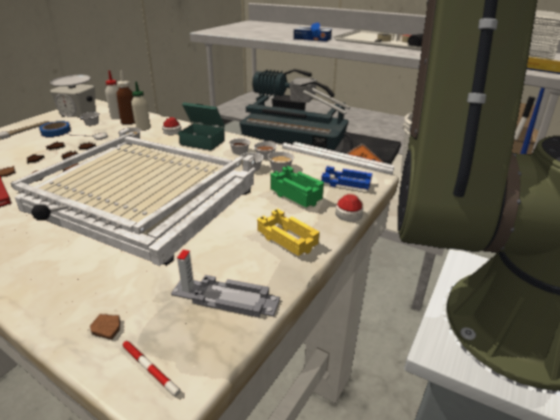

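View pics/b.png

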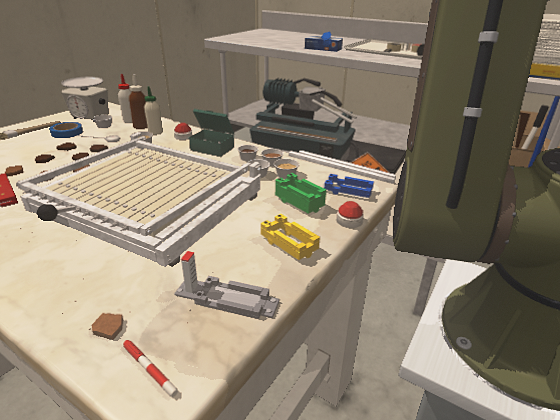

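>>> send_rows:
  plan:
    - {"travel":[34,-17,-13],"delta_rot":[0,0,0],"fingers":-1}
    - {"travel":[34,-17,-13],"delta_rot":[0,0,0],"fingers":-1}
    - {"travel":[34,-17,-13],"delta_rot":[0,0,0],"fingers":-1}
    - {"travel":[34,-17,-13],"delta_rot":[0,0,0],"fingers":-1}
    - {"travel":[34,-17,-13],"delta_rot":[0,0,0],"fingers":-1}
    - {"travel":[34,-17,-13],"delta_rot":[0,0,0],"fingers":-1}
    - {"travel":[34,-17,-13],"delta_rot":[0,0,0],"fingers":-1}
    - {"travel":[34,-17,-13],"delta_rot":[0,0,0],"fingers":-1}
    - {"travel":[34,-17,-13],"delta_rot":[0,0,0],"fingers":-1}
    - {"travel":[34,-17,-13],"delta_rot":[0,0,0],"fingers":-1}
    - {"travel":[0,0,0],"delta_rot":[0,0,0],"fingers":-1}
    - {"travel":[0,0,0],"delta_rot":[0,0,0],"fingers":-1}

```text
clock: 2.8
eef_pos: [455.0, -229.9, 354.1]
eef_rot: [-3.141, 0.0, 0.374]
wrist_force: [-0.2, -0.2, 0.7]
finger_gap: 93.5
```

```bash
cat > m.py <<'E'
from h import *
import sys
np.set_printoptions(precision=1,suppress=True)
out=sys.argv[1];N=sys.argv[2:]
s=manip.read_state();print(s['clock'],s['eef_pos'],np.degrees(s['eef_rot']))
c=shot('wrist');P=cloud(c);im=c['color'].copy()
for k in N:
    print(k,[(w(c,d['at']),round(d['confidence'],2)) for d in tip_of(k,'wrist')[:2]])
    for m in masks_of(k,'wrist')[:1]:
        r=m['region'];q=P[r];ok=~np.isnan(q[:,0]);q=q[ok]
        top=np.percentile(q[:,2],95 if 'base' not in k else 70);t=q[(q[:,2]>top-3)&(q[:,2]<top+3)]
        rc=cv2.minAreaRect(t[:,:2].astype(np.float32))
        print('   top',top,'rect',rc,round(m['confidence'],2))
        col=c['color'].astype(int).max(2); D=r&(col<60)&(P[...,2]>top-4)
        print('   dark',D.sum(),np.nanmean(P[D],0))
cv2.imwrite('pics/'+out,cv2.resize(im,None,fx=1.4,fy=1.4)[...,::-1])
np.savez('pics/'+out+'.npz',P=P,im=im)
E
python3 m.py w1.png frame_green_mid frame_blue_mid
```

```text
2.8 [ 455.  -229.9  354.1] [-180.     0.    21.4]
frame_green_mid [(array([ 513.3, -174. ,   30.8]), 0.61)]
   top 54.99655486543721 rect ((514.9028930664062, -169.484375), (60.28526306152344, 120.4991455078125), 74.83319854736328) 0.96
   dark 43 [ 566.7 -183.    54.3]
frame_blue_mid [(array([ 435.5, -296.5,   19.7]), 0.97)]
   top 30.0906124204403 rect ((436.4419860839844, -295.5541687011719), (119.87395477294922, 60.076541900634766), 10.888558387756348) 0.89
   dark 56 [ 468.6 -286.6   28.5]
```

View pics/w1.png

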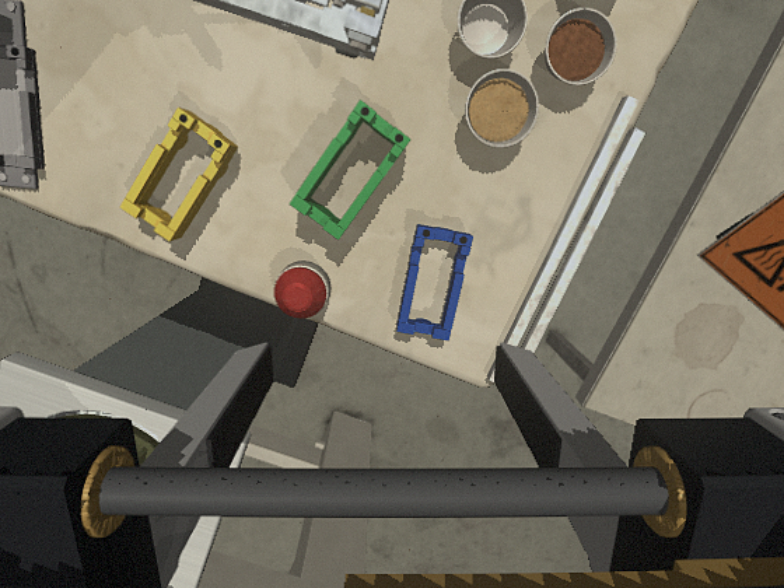

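>>> send_rows:
  plan:
    - {"travel":[-8,11,31],"delta_rot":[0,0,0],"fingers":-1}
    - {"travel":[-8,11,31],"delta_rot":[0,0,0],"fingers":-1}
    - {"travel":[-8,11,31],"delta_rot":[0,0,0],"fingers":-1}
    - {"travel":[-8,11,31],"delta_rot":[0,0,0],"fingers":-1}
    - {"travel":[-9,11,30],"delta_rot":[0,0,0],"fingers":-1}
    - {"travel":[0,0,0],"delta_rot":[0,0,5],"fingers":-1}
    - {"travel":[0,0,0],"delta_rot":[0,0,5.5],"fingers":-1}
    - {"travel":[0,0,0],"delta_rot":[0,0,0],"fingers":-1}
    - {"travel":[0,0,0],"delta_rot":[0,0,0],"fingers":-1}

```text
clock: 4.18
eef_pos: [437.1, -295.9, 200.5]
eef_rot: [3.141, -0.0, 0.192]
wrist_force: [1.4, 0.5, 0.7]
finger_gap: 93.8
```

```bash
python3 m.py w2.png frame_blue_mid
```

```text
4.175 [ 437.1 -295.9  200.5] [180.  -0.  11.]
frame_blue_mid []
   top 54.707789383146846 rect ((514.4561157226562, -170.18264770507812), (60.79935073852539, 120.27902221679688), 74.70854949951172) 0.62
   dark 375 [ 532.  -174.1   53. ]
```

View pics/w2.png

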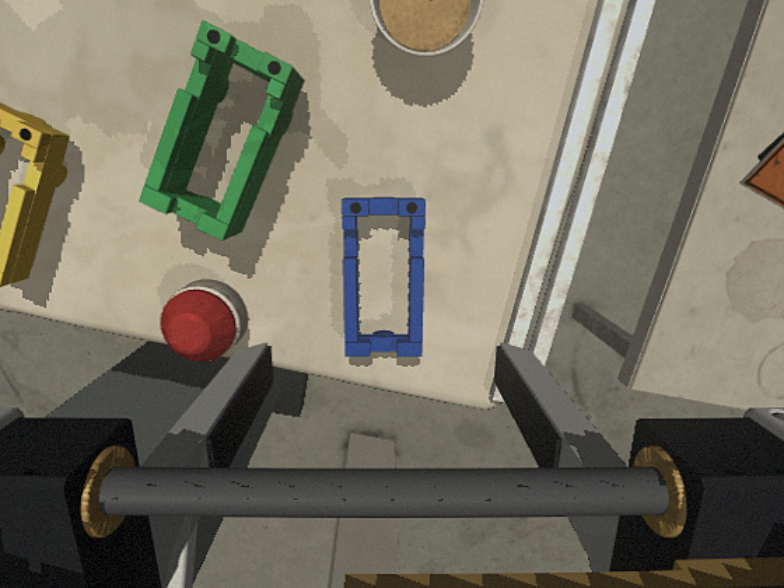

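```bash
cat > seg.py <<'E'
import numpy as np, cv2, sys
np.set_printoptions(precision=2,suppress=True)
HUE={'blue':(100,130),'green':(50,80),'yellow':(20,32)}
def seg(f,col,ztop,tol=3.5,near=None):
    d=np.load('pics/'+f+'.npz');P=d['P'];h=cv2.cvtColor(d['im'],cv2.COLOR_RGB2HSV)
    if col=='grey': m=(h[...,1]<60)
    else: m=(h[...,0]>=HUE[col][0])&(h[...,0]<=HUE[col][1])&(h[...,1]>110)
    m&=np.abs(P[...,2]-ztop)<tol
    if near is not None: m&=np.hypot(P[...,0]-near[0],P[...,1]-near[1])<75
    n,l,st,_=cv2.connectedComponentsWithStats(m.astype(np.uint8),connectivity=8)
    if n<2: print('none');return
    keep=np.isin(l,[i for i in range(1,n) if st[i,4]>40])
    q=P[keep];rc=cv2.minAreaRect(q[:,:2].astype(np.float32))
    (cx,cy),(a,b),an=rc
    L=an if a>b else an-90
    L=(L+90)%180-90
    # refined: robust extents in rotated frame
    c,s=np.cos(np.radians(L)),np.sin(np.radians(L));u=q[:,0]*c+q[:,1]*s;v=-q[:,0]*s+q[:,1]*c
    e=[np.percentile(x,[.5,99.5]) for x in(u,v)]
    U,V=e[0].mean(),e[1].mean()
    print(f,col,'n',len(q),'z',np.median(q[:,2]),'rect',np.array([cx,cy,a,b]),'yaw',round(L,2),'ctr',np.array([U*c-V*s,U*s+V*c]),'ext',np.ptp(e[0]),np.ptp(e[1]))
if __name__=='__main__':
    a=sys.argv; seg(a[1],a[2],float(a[3]),near=None if len(a)<6 else (float(a[4]),float(a[5])))
E
python3 seg.py w2.png blue 29.5; python3 seg.py w1.png blue 29.5;python3 seg.py w2.png green 54.5;python3 seg.py w1.png green 54.5
```

```text
w2.png blue n 1945 z 28.846617578627388 rect [ 436.35 -295.91  119.76   59.17] yaw 10.96 ctr [ 436.57 -295.97] ext 119.20849730609143 58.670220554189655
w1.png blue n 928 z 28.826607748028295 rect [ 436.68 -295.54  119.38   59.96] yaw 10.95 ctr [ 436.72 -295.45] ext 119.09805709500876 59.60026191713388
w2.png green n 2927 z 53.80967283727398 rect [ 514.5  -170.29   60.23  119.22] yaw -15.36 ctr [ 514.56 -170.33] ext 118.22206235324512 59.48390996229545
w1.png green n 1127 z 53.77565933721348 rect [ 514.54 -170.08   58.68  118.84] yaw -15.23 ctr [ 514.55 -170.12] ext 117.92000564193842 58.35460373047522
```

>>> send_rows:
  plan:
    - {"travel":[0,0,35],"delta_rot":[0,0,0],"fingers":-1}
    - {"travel":[0,0,35],"delta_rot":[0,0,0],"fingers":-1}
    - {"travel":[0,0,35],"delta_rot":[0,0,0],"fingers":-1}
    - {"travel":[0,0,35],"delta_rot":[0,0,0],"fingers":-1}
    - {"travel":[0,0,20],"delta_rot":[0,0,0],"fingers":-1}
    - {"travel":[0,0,10],"delta_rot":[0,0,0],"fingers":-1}
    - {"travel":[0,0,4],"delta_rot":[0,0,0],"fingers":-1}
    - {"travel":[0,0,0],"delta_rot":[0,0,0],"fingers":-1}
    - {"travel":[0,0,0],"delta_rot":[0,0,0],"fingers":1}
    - {"travel":[0,0,0],"delta_rot":[0,0,0],"fingers":1}
    - {"travel":[0,0,0],"delta_rot":[0,0,0],"fingers":1}
    - {"travel":[0,0,0],"delta_rot":[0,0,0],"fingers":1}
    - {"travel":[0,0,0],"delta_rot":[0,0,0],"fingers":1}
    - {"travel":[0,0,0],"delta_rot":[0,0,0],"fingers":1}
  grip_force: 20

```text
clock: 6.08
eef_pos: [437.2, -295.8, 26.5]
eef_rot: [3.141, -0.0, 0.191]
wrist_force: [-0.7, 0.5, 1.7]
finger_gap: 59.9
```

>>> send_rows:
  plan:
    - {"travel":[0,0,-15],"delta_rot":[0,0,0],"fingers":1}
    - {"travel":[0,0,-35],"delta_rot":[0,0,0],"fingers":1}
    - {"travel":[0,0,-40],"delta_rot":[0,0,0],"fingers":1}
    - {"travel":[0,0,-40],"delta_rot":[0,0,0],"fingers":1}
    - {"travel":[0,0,-43],"delta_rot":[0,0,0],"fingers":1}
    - {"travel":[-1,-30,0],"delta_rot":[0,0,0],"fingers":1}
    - {"travel":[-1,-40,0],"delta_rot":[0,0,0],"fingers":1}
    - {"travel":[-1,-40,0],"delta_rot":[0,0,0],"fingers":1}
    - {"travel":[-1,-40,0],"delta_rot":[0,0,0],"fingers":1}
    - {"travel":[-1,-40,0],"delta_rot":[0,0,0],"fingers":1}
    - {"travel":[-1,-40,0],"delta_rot":[0,0,0],"fingers":1}
    - {"travel":[-2,-40,0],"delta_rot":[0,0,0],"fingers":1}
    - {"travel":[-2,-40,0],"delta_rot":[0,0,0],"fingers":1}
    - {"travel":[-2,-40,0],"delta_rot":[0,0,0],"fingers":1}
    - {"travel":[-2,-40,0],"delta_rot":[0,0,0],"fingers":1}
    - {"travel":[-2,-40,0],"delta_rot":[0,0,0],"fingers":1}
    - {"travel":[0,-35,0],"delta_rot":[0,0,0],"fingers":1}
    - {"travel":[0,0,0],"delta_rot":[0,0,-7.5],"fingers":1}
    - {"travel":[0,0,0],"delta_rot":[0,0,0],"fingers":1}
    - {"travel":[0,0,0],"delta_rot":[0,0,0],"fingers":1}

```text
clock: 8.57
eef_pos: [333.4, 157.5, 199.8]
eef_rot: [-3.142, -0.0, 0.318]
wrist_force: [-0.8, 0.4, -1.4]
finger_gap: 59.9
```

```bash
python3 m.py w3.png base gauge_top; python3 seg.py w3.png grey 16 447 195;python3 seg.py w3.png blue 203
```

```text
8.575 [333.4 157.5 199.8] [-180.    -0.    18.2]
base [(array([443.8, 187.9,   2.6]), 0.7)]
   top 9.509087005838783 rect ((445.4004821777344, 189.69082641601562), (150.36203002929688, 60.13148880004883), 18.290115356445312) 0.56
   dark 90 [489.8 203.5  14.3]
gauge_top []
   top 16.67332331232718 rect ((445.8592529296875, 191.35366821289062), (120.02637481689453, 60.2513427734375), 15.707026481628418) 0.96
   dark 62 [493.5 204.   16.1]
w3.png grey n 2679 z 15.92303469458193 rect [445.86 191.35 120.03  60.25] yaw 15.71 ctr [445.89 191.34] ext 119.01829630483638 59.70570305143714
w3.png blue n 5586 z 202.11428534254634 rect [344.12 161.08  96.23  60.12] yaw 17.79 ctr [344.84 161.34] ext 94.20153291559853 59.54395458772845
```

View pics/w3.png

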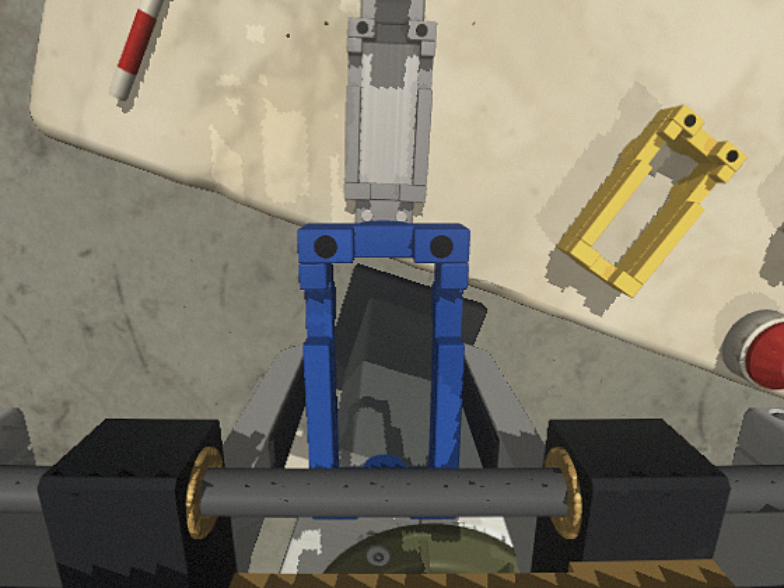

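```bash
cat > dots.py <<'E'
import numpy as np,cv2,sys
np.set_printoptions(precision=2,suppress=True)
def loc(f,c,yaw,zt,tol=4,lim=(35,66)):
    d=np.load('pics/'+f+'.npz');P=d['P'];im=d['im'].astype(int).max(2)
    a=np.radians(yaw);x=P[...,0]-c[0];y=P[...,1]-c[1]
    u=x*np.cos(a)+y*np.sin(a);v=-x*np.sin(a)+y*np.cos(a)
    ok=(np.abs(P[...,2]-zt)<tol)&(u<70)&(np.abs(v)<36)
    D=ok&(im<60)&(u>lim[0])&(u<lim[1])
    n,l,st,_=cv2.connectedComponentsWithStats(D.astype(np.uint8))
    for i in range(1,n):
        if st[i,4]>12: print(f,'dot',st[i,4],u[l==i].mean(),v[l==i].mean())
    e=ok&(u>35); print(f,'front edge',np.percentile(u[e],99),'sides',np.percentile(v[e],[1,99]), 'z',np.median(P[...,2][e]))
loc('w2.png',(436.57,-295.97),10.96,29)
loc('w3.png',(445.89,191.34),15.71,16)
loc('w3.png',(333.4,157.5),18.22,202)
E
python3 dots.py
```

```text
w2.png dot 42 53.75623145552337 20.140589325106752
w2.png dot 41 53.79386366006967 -19.85060970972949
w2.png front edge 59.62492303296264 sides [-29.26  29.83] z 28.86453897707139
w3.png dot 24 53.685127495943384 19.79418362642102
w3.png front edge 59.72139598135917 sides [-29.62  29.6 ] z 15.984644897795704
w3.png dot 200 53.08415138794129 20.264585986948255
w3.png dot 194 53.17567695178414 -19.631109567026378
w3.png front edge 59.06995252842309 sides [-29.06  29.91] z 202.21087758009642
```

>>> send_rows:
  plan:
    - {"travel":[30,1,0],"delta_rot":[0,0,2.5],"fingers":1}
    - {"travel":[30,2,0],"delta_rot":[0,0,0],"fingers":1}
    - {"travel":[30,2,0],"delta_rot":[0,0,0],"fingers":1}
    - {"travel":[28,2,0],"delta_rot":[0,0,0],"fingers":1}
    - {"travel":[0,0,30],"delta_rot":[0,0,0],"fingers":1}
    - {"travel":[0,0,40],"delta_rot":[0,0,0],"fingers":1}
    - {"travel":[0,0,40],"delta_rot":[0,0,0],"fingers":1}
    - {"travel":[0,0,30],"delta_rot":[0,0,0],"fingers":1}
    - {"travel":[0,0,10],"delta_rot":[0,0,0],"fingers":1}
    - {"travel":[0,0,0],"delta_rot":[0,0,0],"fingers":1}
    - {"travel":[0,0,0],"delta_rot":[0,0,0],"fingers":1}

```text
clock: 10.2
eef_pos: [449.1, 184.9, 50.6]
eef_rot: [-3.142, -0.002, 0.278]
wrist_force: [0.6, -0.3, -1.7]
finger_gap: 59.7
```

>>> send_rows:
  plan:
    - {"travel":[-0.7,-7.1,0],"delta_rot":[0,0,0.2],"fingers":1}
    - {"travel":[0,0,0],"delta_rot":[0,0,0],"fingers":1}
    - {"travel":[0,0,0],"delta_rot":[0,0,0],"fingers":1}

```text
clock: 10.58
eef_pos: [445.9, 191.5, 49.7]
eef_rot: [-3.142, -0.0, 0.275]
wrist_force: [-0.8, 0.8, -1.9]
finger_gap: 59.5
```

```bash
python3 m.py w4.png base; python3 - <<'E'
from dots import loc
loc('w4.png',(446.5,191.5),15.71,53,5)
E
```

```text
10.575 [445.9 191.5  49.7] [-180.    -0.    15.7]
base [(array([443.6, 188.3,  -0.3]), 0.84)]
   top 6.978677985455985 rect ((462.8075866699219, 196.66632080078125), (172.43927001953125, 56.77627182006836), 14.850696563720703) 0.85
   dark 752 [455.6 192.8  10. ]
w2.png dot 42 53.75623145552337 20.140589325106752
w2.png dot 41 53.79386366006967 -19.85060970972949
w2.png front edge 59.62492303296264 sides [-29.26  29.83] z 28.86453897707139
w3.png dot 24 53.685127495943384 19.79418362642102
w3.png front edge 59.72139598135917 sides [-29.62  29.6 ] z 15.984644897795704
w3.png dot 200 53.08415138794129 20.264585986948255
w3.png dot 194 53.17567695178414 -19.631109567026378
w3.png front edge 59.06995252842309 sides [-29.06  29.91] z 202.21087758009642
w4.png dot 23 53.420792079978206 -10.041350117100889
w4.png dot 201 52.377885685776846 20.420712664218968
w4.png dot 201 52.498266299476455 -19.430101464190315
w4.png front edge 58.40599568906873 sides [-28.93  30.07] z 51.99496665591772
```

View pics/w4.png

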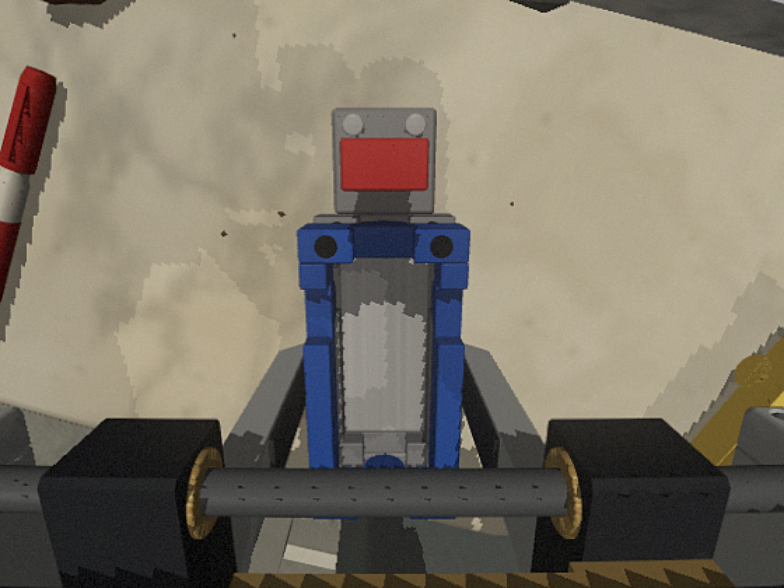

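>>> send_rows:
  plan:
    - {"travel":[0.7,0.2,4],"delta_rot":[0,0,0],"fingers":1}
    - {"travel":[0,0,4],"delta_rot":[0,0,0],"fingers":1}
    - {"travel":[0,0,3],"delta_rot":[0,0,0],"fingers":1}
    - {"travel":[0,0,2],"delta_rot":[0,0,0],"fingers":1}
    - {"travel":[0,0,0],"delta_rot":[0,0,0],"fingers":1}
    - {"travel":[0,0,0],"delta_rot":[0,0,0],"fingers":1}

```text
clock: 11.48
eef_pos: [446.6, 191.3, 36.5]
eef_rot: [3.142, -0.0, 0.274]
wrist_force: [0.1, 0.0, -1.4]
finger_gap: 60.1
```

>>> send_rows:
  plan:
    - {"travel":[0,0,1.5],"delta_rot":[0,0,0],"fingers":1}
    - {"travel":[0,0,1],"delta_rot":[0,0,0],"fingers":1}
    - {"travel":[0,0,0.7],"delta_rot":[0,0,0],"fingers":1}
    - {"travel":[0,0,0],"delta_rot":[0,0,0],"fingers":1}
    - {"travel":[0,0,0],"delta_rot":[0,0,0],"fingers":1}

```text
clock: 12.1
eef_pos: [446.7, 191.3, 33.6]
eef_rot: [3.142, -0.0, 0.274]
wrist_force: [-2.4, -0.2, 6.0]
finger_gap: 59.6
```

>>> send_rows:
  plan:
    - {"travel":[0,0,0],"delta_rot":[0,0,0],"fingers":-1}
    - {"travel":[0,0,0],"delta_rot":[0,0,0],"fingers":-1}
    - {"travel":[0,0,0],"delta_rot":[0,0,0],"fingers":-1}
    - {"travel":[0,0,0],"delta_rot":[0,0,0],"fingers":-1}
    - {"travel":[0,0,-20],"delta_rot":[0,0,0],"fingers":-1}
    - {"travel":[0,0,-40],"delta_rot":[0,0,0],"fingers":-1}
    - {"travel":[0,0,-40],"delta_rot":[0,0,0],"fingers":-1}
    - {"travel":[0,0,-40],"delta_rot":[0,0,0],"fingers":-1}
    - {"travel":[0,0,-30],"delta_rot":[0,0,0],"fingers":-1}
    - {"travel":[0,0,0],"delta_rot":[0,0,0],"fingers":-1}
    - {"travel":[0,0,0],"delta_rot":[0,0,0],"fingers":-1}

```text
clock: 13.48
eef_pos: [446.2, 191.2, 202.2]
eef_rot: [3.142, 0.001, 0.274]
wrist_force: [0.1, 0.5, 0.3]
finger_gap: 94.2
```

```bash
python3 m.py w5.png gauge_top; python3 seg.py w5.png blue 36; python3 - <<'E'
import numpy as np
d=np.load('pics/w5.png.npz');P=d['P'];im=d['im'].astype(int)
r=(im[...,0]>130)&(im[...,1]<70)&(P[...,2]>70);print('red',P[r].mean(0))
E
```

```text
13.475 [446.2 191.2 202.2] [180.    0.1  15.7]
gauge_top [(array([525.7, 212.8,  80. ]), 0.71)]
   top 80.80845325054852 rect ((523.0016479492188, 213.5160675048828), (13.650203704833984, 23.308815002441406), 15.67806625366211) 0.93
   dark 0 [nan nan nan]
w5.png blue n 2013 z 35.901784170818644 rect [445.8  191.04 119.31  59.16] yaw 15.75 ctr [446.04 191.16] ext 118.6662740433361 58.65476371628289
red [523.14819889 213.13751298  80.95277266]m.py:15: RuntimeWarning: Mean of empty slice
  print('   dark',D.sum(),np.nanmean(P[D],0))
```

View pics/w5.png

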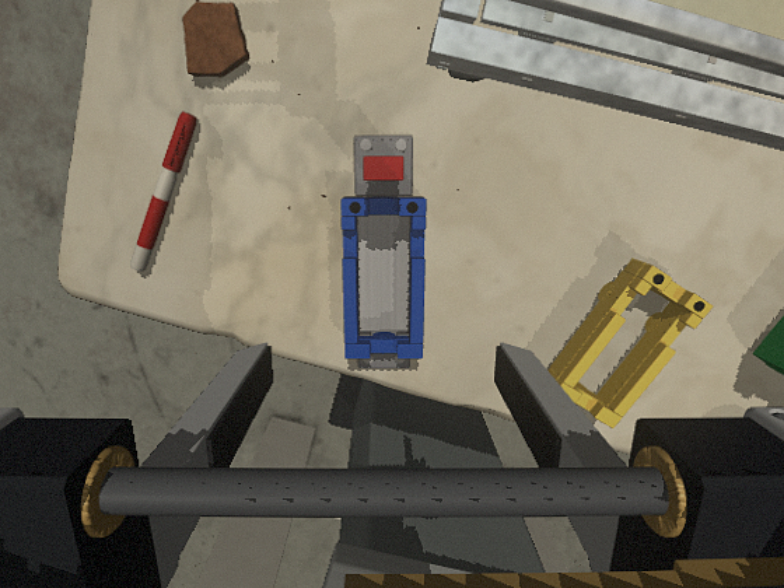

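>>> send_rows:
  plan:
    - {"travel":[-3.2,36.6,0],"delta_rot":[0,0,0],"fingers":-1}
    - {"travel":[-3.2,36.6,0],"delta_rot":[0,0,0],"fingers":-1}
    - {"travel":[-3.2,36.6,0],"delta_rot":[0,0,0],"fingers":-1}
    - {"travel":[-3.2,36.6,0],"delta_rot":[0,0,0],"fingers":-1}
    - {"travel":[-3.2,36.6,0],"delta_rot":[0,0,0],"fingers":-1}
    - {"travel":[-3.2,36.6,0],"delta_rot":[0,0,0],"fingers":-1}
    - {"travel":[-3.2,36.6,0],"delta_rot":[0,0,0],"fingers":-1}
    - {"travel":[-3.2,36.6,0],"delta_rot":[0,0,0],"fingers":-1}
    - {"travel":[-3.2,36.6,0],"delta_rot":[0,0,0],"fingers":-1}
    - {"travel":[-3.2,36.6,0],"delta_rot":[0,0,0],"fingers":-1}
    - {"travel":[0,0,0],"delta_rot":[0,0,10.3],"fingers":-1}
    - {"travel":[0,0,0],"delta_rot":[0,0,10.3],"fingers":-1}
    - {"travel":[0,0,0],"delta_rot":[0,0,10.4],"fingers":-1}
    - {"travel":[0,0,0],"delta_rot":[0,0,0],"fingers":-1}
    - {"travel":[0,0,0],"delta_rot":[0,0,0],"fingers":-1}

```text
clock: 15.5
eef_pos: [514.8, -169.6, 202.8]
eef_rot: [-3.142, 0.001, -0.263]
wrist_force: [-0.2, -0.7, 0.3]
finger_gap: 94.2
```

```bash
python3 m.py w6.png; python3 seg.py w6.png green 54.5 514 -170
```

```text
15.5 [ 514.8 -169.6  202.8] [-180.    0.  -15.]
w6.png green n 2196 z 53.74929822954002 rect [ 514.37 -169.95   59.24  119.65] yaw -15.29 ctr [ 514.98 -170.12] ext 118.21700518140955 58.66827628185434
```

>>> send_rows:
  plan:
    - {"travel":[0,0.4,35],"delta_rot":[0,0,0.2],"fingers":-1}
    - {"travel":[0,0,35],"delta_rot":[0,0,0],"fingers":-1}
    - {"travel":[0,0,35],"delta_rot":[0,0,0],"fingers":-1}
    - {"travel":[0,0,30],"delta_rot":[0,0,0],"fingers":-1}
    - {"travel":[0,0,15],"delta_rot":[0,0,0],"fingers":-1}
    - {"travel":[0,0,9],"delta_rot":[0,0,0],"fingers":-1}
    - {"travel":[0,0,0],"delta_rot":[0,0,0],"fingers":-1}
    - {"travel":[0,0,0],"delta_rot":[0,0,0],"fingers":-1}
    - {"travel":[0,0,0],"delta_rot":[0,0,0],"fingers":1}
    - {"travel":[0,0,0],"delta_rot":[0,0,0],"fingers":1}
    - {"travel":[0,0,0],"delta_rot":[0,0,0],"fingers":1}
    - {"travel":[0,0,0],"delta_rot":[0,0,0],"fingers":1}
    - {"travel":[0,0,0],"delta_rot":[0,0,0],"fingers":1}
    - {"travel":[0,0,0],"delta_rot":[0,0,0],"fingers":1}
  grip_force: 25

```text
clock: 17.3
eef_pos: [514.8, -170.1, 44.3]
eef_rot: [3.142, -0.0, -0.27]
wrist_force: [-0.3, 0.2, 2.0]
finger_gap: 59.7
```

>>> send_rows:
  plan:
    - {"travel":[0,0,-15],"delta_rot":[0,0,0],"fingers":1}
    - {"travel":[0,0,-35],"delta_rot":[0,0,0],"fingers":1}
    - {"travel":[0,0,-40],"delta_rot":[0,0,0],"fingers":1}
    - {"travel":[0,0,-40],"delta_rot":[0,0,0],"fingers":1}
    - {"travel":[0,0,-30],"delta_rot":[0,0,0],"fingers":1}
    - {"travel":[0,0,0],"delta_rot":[0,0,-10.4],"fingers":1}
    - {"travel":[0,0,0],"delta_rot":[0,0,-10.4],"fingers":1}
    - {"travel":[0,0,0],"delta_rot":[0,0,-10.4],"fingers":1}
    - {"travel":[3.1,-36.6,0],"delta_rot":[0,0,0],"fingers":1}
    - {"travel":[3.1,-36.6,0],"delta_rot":[0,0,0],"fingers":1}
    - {"travel":[3.1,-36.6,0],"delta_rot":[0,0,0],"fingers":1}
    - {"travel":[3.1,-36.6,0],"delta_rot":[0,0,0],"fingers":1}
    - {"travel":[3.1,-36.6,0],"delta_rot":[0,0,0],"fingers":1}
    - {"travel":[3.1,-36.6,0],"delta_rot":[0,0,0],"fingers":1}
    - {"travel":[3.1,-36.6,0],"delta_rot":[0,0,0],"fingers":1}
    - {"travel":[3.1,-36.6,0],"delta_rot":[0,0,0],"fingers":1}
    - {"travel":[3.1,-36.6,0],"delta_rot":[0,0,0],"fingers":1}
    - {"travel":[3.5,-36.6,0],"delta_rot":[0,0,0],"fingers":1}
    - {"travel":[0,0,0],"delta_rot":[0,0,0],"fingers":1}
    - {"travel":[0,0,0],"delta_rot":[0,0,0],"fingers":1}

```text
clock: 19.8
eef_pos: [445.9, 190.4, 204.7]
eef_rot: [3.141, -0.0, 0.275]
wrist_force: [1.1, -0.7, -2.6]
finger_gap: 60.2
```

```bash
python3 m.py w7.png; sed -i '/^loc/d' dots.py; python3 - <<'E'
from dots import *
s=np.load('pics/w7.png.npz')
from h import manip
st=manip.read_state()
loc('w7.png',st['eef_pos'][:2],np.degrees(st['eef_rot'][2]),st['eef_pos'][2]+9.7,5)
E
```

```text
19.8 [445.9 190.4 204.7] [180.   -0.   15.7]
w7.png dot 218 53.54348526602443 20.718166784834015
w7.png dot 220 53.71498007672088 -19.217870122635105
w7.png front edge 59.6655931340529 sides [-28.61  30.34] z 214.2729130747449
```

View pics/w7.png

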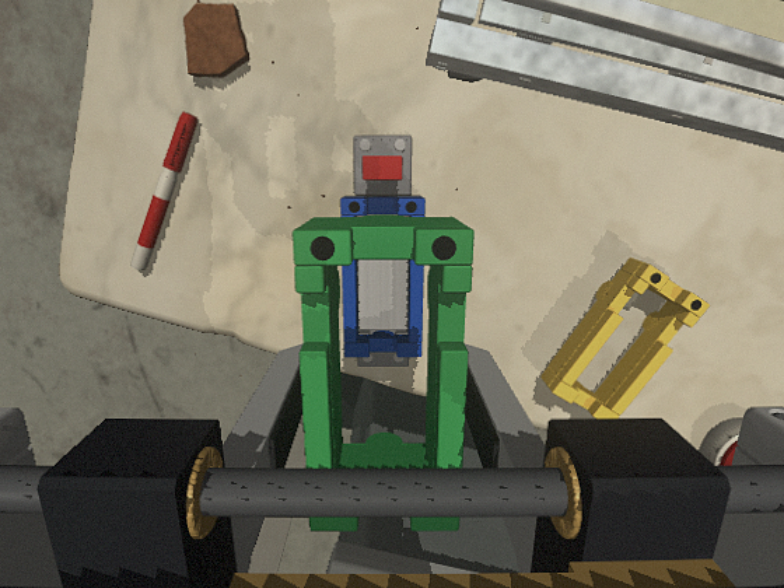

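>>> send_rows:
  plan:
    - {"travel":[0.4,-0.7,30],"delta_rot":[0,0,0],"fingers":1}
    - {"travel":[0,0,40],"delta_rot":[0,0,0],"fingers":1}
    - {"travel":[0,0,35],"delta_rot":[0,0,0],"fingers":1}
    - {"travel":[0,0,15],"delta_rot":[0,0,0],"fingers":1}
    - {"travel":[0,0,0],"delta_rot":[0,0,0],"fingers":1}
    - {"travel":[0,0,0],"delta_rot":[0,0,0],"fingers":1}

```text
clock: 20.6
eef_pos: [446.8, 191.6, 85.6]
eef_rot: [-3.141, -0.002, 0.274]
wrist_force: [0.7, 0.3, -2.7]
finger_gap: 60.0
```

```bash
python3 -c "
from h import manip
for i in range(1): s=manip.read_state();print(s['eef_pos'],s['eef_rot'],s['wrist_force'])"
```

```text
[446.84132501 191.58760183  85.57565038] [-3.14146712e+00 -1.96799245e-03  2.73990837e-01] [ 0.67068304  0.26007049 -2.66580445]
```

>>> send_rows:
  plan:
    - {"travel":[0,0,2],"delta_rot":[0,0,0],"fingers":1}
    - {"travel":[0,0,0],"delta_rot":[0,0,0],"fingers":1}
    - {"travel":[0,0,0],"delta_rot":[0,0,0],"fingers":1}

```text
clock: 20.98
eef_pos: [446.2, 191.6, 82.5]
eef_rot: [-3.142, -0.0, 0.274]
wrist_force: [-0.0, 0.9, -2.1]
finger_gap: 59.9
```

>>> send_rows:
  plan:
    - {"travel":[0,0.3,3],"delta_rot":[0,0,0],"fingers":1}
    - {"travel":[0,0,3],"delta_rot":[0,0,0],"fingers":1}
    - {"travel":[0,0,2],"delta_rot":[0,0,0],"fingers":1}
    - {"travel":[0,0,0],"delta_rot":[0,0,0],"fingers":1}
    - {"travel":[0,0,0],"delta_rot":[0,0,0],"fingers":1}

```text
clock: 21.6
eef_pos: [446.2, 191.3, 74.3]
eef_rot: [3.142, -0.0, 0.274]
wrist_force: [0.7, -0.3, -2.7]
finger_gap: 59.7
```

>>> send_rows:
  plan:
    - {"travel":[0,0,1.5],"delta_rot":[0,0,0],"fingers":1}
    - {"travel":[0,0,1],"delta_rot":[0,0,0],"fingers":1}
    - {"travel":[0,0,0.6],"delta_rot":[0,0,0],"fingers":1}
    - {"travel":[0,0,0],"delta_rot":[0,0,0],"fingers":1}
    - {"travel":[0,0,0],"delta_rot":[0,0,0],"fingers":1}

```text
clock: 22.22
eef_pos: [446.2, 191.2, 71.3]
eef_rot: [3.142, -0.0, 0.274]
wrist_force: [-4.0, -1.5, 3.0]
finger_gap: 59.7
```

Contact at the expected height; release, rise and check.

>>> send_rows:
  plan:
    - {"travel":[0,0,0],"delta_rot":[0,0,0],"fingers":-1}
    - {"travel":[0,0,0],"delta_rot":[0,0,0],"fingers":-1}
    - {"travel":[0,0,0],"delta_rot":[0,0,0],"fingers":-1}
    - {"travel":[0,0,0],"delta_rot":[0,0,0],"fingers":-1}
    - {"travel":[0,0,-20],"delta_rot":[0,0,0],"fingers":-1}
    - {"travel":[0,0,-40],"delta_rot":[0,0,0],"fingers":-1}
    - {"travel":[0,0,-40],"delta_rot":[0,0,0],"fingers":-1}
    - {"travel":[0,0,-40],"delta_rot":[0,0,0],"fingers":-1}
    - {"travel":[0,0,-30],"delta_rot":[0,0,0],"fingers":-1}
    - {"travel":[0,0,0],"delta_rot":[0,0,0],"fingers":-1}
    - {"travel":[0,0,0],"delta_rot":[0,0,0],"fingers":-1}

```text
clock: 23.6
eef_pos: [445.8, 191.1, 240.2]
eef_rot: [3.142, 0.001, 0.274]
wrist_force: [0.4, -1.0, -0.1]
finger_gap: 94.2
```

```bash
python3 m.py w8.png; python3 seg.py w8.png green 81; python3 - <<'E'
import numpy as np
d=np.load('pics/w8.png.npz');P=d['P'];im=d['im'].astype(int)
r=(im[...,0]>130)&(im[...,1]<70)&(P[...,2]>70)&(P[...,2]<90);print('red',P[r].mean(0))
import cv2
from h import *
c=shot('side');cv2.imwrite('pics/s8.png',cv2.resize(c['color'][200:340,150:370],None,fx=3,fy=3,interpolation=cv2.INTER_CUBIC)[...,::-1])
for k in ['timer','frame_yellow_mid']: print(k,[w(c,d['at']) for d in tip_of(k,'side')[:1]])
# tilt of green top
h=cv2.cvtColor(d['im'],cv2.COLOR_RGB2HSV);m=(h[...,0]>50)&(h[...,0]<80)&(h[...,1]>110)&(abs(P[...,2]-81)<2)
q=P[m];A=np.c_[q[:,:2]-q[:,:2].mean(0),np.ones(len(q))];print('slope',np.linalg.lstsq(A,q[:,2],rcond=None)[0])
E
```

```text
23.6 [445.8 191.1 240.2] [180.    0.1  15.7]
w8.png green n 2048 z 80.87697442211874 rect [446.04 191.06 119.13  58.99] yaw 15.97 ctr [446.33 191.19] ext 118.36950645531823 58.61326225856874
red [523.01793329 213.14250935  80.94604187]
timer [array([ 379.07417387, -160.12486423,   -3.34641406])]
frame_yellow_mid [array([450.46406766,  -5.350302  ,  24.18425886])]
slope [ 1.13779708e-03 -5.31785421e-04  8.08858565e+01]
```

View pics/s8.png

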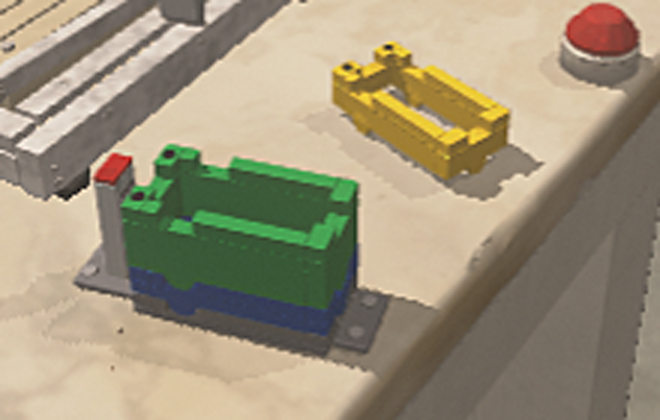

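The stack is flush: green sits on blue on the grey base, with the dots (crop 140,195 and 180,150) at the red-topped post (112,168). Green's top is at 80.9 mm and the gauge's at 80.9 mm. The yellow frame and the timer have not moved.

```bash
python3 -c "
from cell import manip
print(manip.sign_off())"
```

```text
the job is handed in; nothing more can be done
None
```

I stacked the blue frame (20 mm) and then the green frame (45 mm) on the grey base, which gives the 65 mm the gauge asks for. The dotted ends of both are at the post. Each frame was lowered until it touched at its expected seated height before I let go. The job was handed in at about 24 s of the 64 s allowed.

**Height:** the green top measured 80.9 mm against 80.9 mm for the red gauge top, with a tilt of about 0.1%. After its own placing, the blue top was at 35.9 mm, where 36 is fully seated.

**Position:** both frames are within about 0.5 mm and 0.3° of the base.

**Bystanders:** the yellow frame is still lying on the table and the timer is where it was. Both are within the network's accuracy of a few mm, and neither was touched.

**Disagreements:** the detector once reported the green frame as blue, so I measured the frames by colour and depth instead. My first sideways move over the base ended about 7 mm off; I corrected it before lowering. No final check failed.

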